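# Roll down a tile inlay on the coffee counter

### The arm

A 6-joint arm with a two-finger parallel gripper is mounted at the origin on the work surface. World frame = base frame: x ahead of the robot, y to its left, z up, the work surface at z = 0. Lengths are in m, angles in rad, forces in N, time in s.
With the tool pointing down it reaches from about 0.375 to 0.9 m from the base axis. Payload 3.1 kg.
Tool frame: the origin (TCP) lies between the finger pads; the fingertips stand 19 mm ahead of it and the grasp point (between the pads) is the TCP; z points along the fingers, y is the direction in which the jaws open and shut (so a half turn about z gives the same grasp; the last joint's range is limited). The gripper opens to 85 mm and grips with 20 to 120 N. Pads are 22 mm wide; open, the fingers measure 114 mm over their backs; the gripper's body (76 mm by 85 mm) begins 54 mm behind the grasp point. The pads swing forward as they close: fully open they stand 13 mm farther back than shut.
Start: joints at [1.125, 0.527, 1.433, -0, 1.181, -0.178], TCP at [0.165, 0.603, 0.25] pointing down, gripper open.
Joint ranges: [-3.08, 3.08], [-0.75, 2.2], [0.22, 2.44], [-1.43, 4.57], [0, 2.65], [-2.85, 2.85]. Speed limits (rad/s): [2.79, 2.79, 3.14, 3.14, 3.14, 3.14].

### API

Orientations are given as a unit quaternion [x, y, z, w].
In Python, from station import manip, optics, job gives the robot as it stands.
- The arm moves only by the shell command python3 -m inch 'ROWS' [OPENING] [FORCE]. ROWS is JSON, one flat list of numbers, 4 for each row, row after row: the shift along the world's x, y, z in cm, then the turn about the world's z in rad. A call has 1 to 20 rows; each row shifts and turns the commanded pose from where the row before left it; what a row does not reach is not made up. A row lasts 1/8 s, in which the tool goes at most 62.5 mm and 10.7 degrees, less where a joint would pass 70% of its speed; a pose out of reach is approached as far as the arm can. A call with a gripper value outside its range is refused whole. OPENING is the opening in per cent of the stroke, from 0 (shut) to 100 (fully open), set as the call begins (- or left out, the last holds). The fingers move at their own pace and stop on an object; FORCE is the grip in N (left out, the last holds). Time passes only in rows, so rows that do not move let the fingers close. It gives the time, the measured TCP pose, the force and the opening at its end, in the units of the state.
- manip.sense(): the state, without advancing time (a new reading comes with each control period).
- optics.snapshot(name): name is "scene" or "top" or "wrist"; returns (picture, depth): 384x512x3 uint8, red, green, blue; 384x512 float32, m along the optical axis (not along the pixel's ray), 0 where there is no reading.
- optics.camera_model(name): a dict with "mtx" (3x3 intrinsics, pixels), "dist_coeffs" ([k1, k2, p1, p2, k3] as OpenCV has them; the pictures are not rectified), "camera_from_world" (4x4, takes a point from world to camera coordinates); the wrist camera has in their place "tool_from_camera" (4x4, takes a point from camera to tool coordinates, whose origin is the TCP and whose axes are the flange's). Camera axes: x right, y up, looking along -z (the intrinsics and any distortion apply to the point x, -y, -z); pixel columns grow to the right and rows downward; lengths in m; the calibration is good to about 2 mm. A picture is of the moment at which its call begins: read the wrist's pose just before it. camera_model takes no time and is no camera call.
- job.sign_off(): hands the job in, once; it reports no verdict.
The state is a dict: "t": time; "q": joint angles; "qd": joint speeds; "tau": joint torques, N m; "tcp_pos": TCP position; "tool_rot": TCP orientation; "force": force on the tool from outside, world axes, zero at the start; "ft_torque": the same for the moment, N m; "finger_gap": opening from 0.0 (shut) to 1.0 (fully open).
Only numpy, scipy, OpenCV 4.12 (cv2) and the standard library are available. Lean on these libraries where they do the work, as an engineer would, in place of code of your own. Each camera call takes 0.05 s, during which the arm holds its last target.

### The job

Take the hand roller out of its stand and roll it with steady, moderate pressure along the row of inlay tiles until all seven are pressed fully home, never so hard that a tile could crack and touching the tiles with nothing but the roller. Then hang the roller upright back in its stand and let go, leaving the cup, the dosing tube and the jug where they are.

Things in the scene. Friction and masses are not known exactly. Their poses are not given: they have to be found in the camera images.
- strip_mid (a point): middle of the inlay strip: a frame 84 x 194 mm, 12 mm high, fixed on the counter, with a row of seven stiff wooden tiles on a bed. Its y runs along the row, x across, z up. The point lies 28 mm above the counter, the nominal height of the tile tops when home. The bed was set by hand on levelling screws: true home heights differ by several mm (see tile7) and must be found by feel
- tile1 (a joint): how far the tile centred at y = -72 mm along the strip is pressed down, m: 0 standing proud, 0.0035 home on the bed. Each tile is 62 mm (x) by 22.5 mm (y), 6 mm thick, sits in stiff adhesive and only moves straight down: it sinks under about 8 N and stays where left. Once home it is hard, so the force climbs fast. Tiles bear 25 N; they crack soon above that
- tile2 (a joint): the same for the tile centred at y = -48 mm
- tile3 (a joint): the same for the tile centred at y = -24 mm
- tile4 (a joint): the same for the tile centred at y = +0 mm
- tile5 (a joint): the same for the tile centred at y = +24 mm
- tile6 (a joint): the same for the tile centred at y = +48 mm
- tile7 (a joint): the same for the tile centred at y = +72 mm. Of the whole row: the bed lies up to 6 mm higher or lower than nominal at its middle and slopes along the row by up to 0.05 rad either way (up to 3.6 mm more at the end tiles); no reading shows this. It is level across the row and does not move under load
- roller_grip (a point): hand roller, about 0.37 kg (varies), upright: centre of its red handle block, 34 (x) x 30 (y) x 52 mm high, gripped from above across x or y. Under the handle is a cross plate 90 (x) x 34 (y) x 8 mm, its underside 34 mm below this point, then two cheeks 56 mm over both (x) that hold the wheel. It rolls along its y; either way round is alike
- wheel (a joint): angle in rad that the roller's wheel has turned since the start; it spins freely, without stops. Black rubber wheel with yellow lines, 40 mm diameter, 46 mm long, its axle along the roller's x, 56 mm below roller_grip, so its lowest line is 76 mm below roller_grip
- stand_seat (a point): where roller_grip lies when the roller hangs in its fixed stand: 89 mm above the counter, over a base plate 120 (x) x 70 (y) x 8 mm. Two wooden uprights (16 x 56 mm, tops 55 mm above the counter, 66 mm apart in x) carry the cross plate's ends, the wheel between them 5 mm above the base, 5 mm free each side in x. Roller x along stand x, either way round
- cup: white ceramic espresso cup, 66 mm wide at the rim, 60 mm high; origin at the centre of its underside; a bystander
- tube: clear acrylic dosing tube, 60 mm outside diameter, 75 mm high, standing; origin at the centre of its underside; a bystander
- jug: small steel milk jug, 76 mm wide and 85 mm high with a handle at its +y side; origin at the centre of its underside; a bystander
Things that resemble listed ones, but are neither listed nor needed, are in the scene too. What is shaped like the part that bears roller_grip but blue or purple is not meant.

How it is judged:
By the outcome, as a careful person would: the job done as asked, in the order asked, and still so for the second after the job is handed in, with the robot touching nothing.
It also fails if it takes over 72 s, if anything falls off the work surface, if the arm or the gripper's body presses on something with over 40 N, if the wrist force passes 120 N, or if a joint passes its speed limit or range.

## Working session

There is one attempt and no reset: what is moved stays moved. The work goes in short steps, Python scripts to look and compute and a shell command to move; the robot and the scene stay as the last step left them, time stands still between calls to the robot, and variables do not carry over. Pictures are saved under pics/ and viewed, and the job is handed in when it is done.

```bash
ls; mkdir -p pics
python3 - <<'E'
from station import manip, optics, job
import cv2
print(manip.sense())
for n in ("scene","top","wrist"):
    p,d=optics.snapshot(n); cv2.imwrite(f"pics/{n}0.png",p[:,:,::-1])
    import numpy as np; np.save(f"pics/{n}0.npy",d)
    m=optics.camera_model(n); print(n,m)
E
```

```text
pics
{'t': 0.0, 'q': array([ 1.12450506e+00,  5.28457700e-01,  1.43392750e+00, -1.32980246e-06,
        1.18142098e+00, -1.78481584e-01]), 'qd': array([-0.00042043, -0.00066066,  0.00112322,  0.00121958,  0.0002457 ,
        0.00073766]), 'tau': array([ 1.86922771e-04, -4.42347229e+01, -1.78025812e+01, -2.37748754e-04,
        8.60105414e-03, -1.13167962e-05]), 'tcp_pos': array([0.16504371, 0.60209486, 0.24933078]), 'tool_rot': array([ 1.33504701e-01,  9.91047562e-01, -1.05338659e-03, -3.39556472e-04]), 'force': array([-0.33928794,  0.68947218, -0.0150612 ]), 'ft_torque': array([6.77618281e-03, 3.57396202e-05, 1.15371406e-02]), 'finger_gap': 0.9956853358927499}
scene {'mtx': array([[381.85609007,   0.        , 261.97879102],
       [  0.        , 381.85609007, 189.73889896],
       [  0.        ,   0.        ,   1.        ]]), 'dist_coeffs': array([-0.10728843,  0.        ,  0.        ,  0.        ,  0.        ]), 'camera_from_world': array([[-0.34893317,  0.93698268, -0.01758117,  0.23282973],
       [-0.56270904, -0.19447766,  0.80345316,  0.25750262],
       [ 0.74940255,  0.29024
[... 537 characters left out ...]
26, -1.07118939],
       [ 0.        ,  0.        ,  0.        ,  1.        ]])}
wrist {'mtx': array([[315.46096286,   0.        , 256.04198059],
       [  0.        , 315.46096286, 192.18009549],
       [  0.        ,   0.        ,   1.        ]]), 'dist_coeffs': array([-0.05718439,  0.        ,  0.        ,  0.        ,  0.        ]), 'tool_from_camera': array([[ 7.15047888e-04,  9.47905840e-01,  3.18549850e-01,
         8.26884070e-02],
       [ 9.99999671e-01, -5.55427157e-04, -5.91916795e-04,
        -6.67122839e-05],
       [-3.84150149e-04,  3.18550169e-01, -9.47905925e-01,
        -1.23972623e-01],
       [ 0.00000000e+00,  0.00000000e+00,  0.00000000e+00,
         1.00000000e+00]])}
```

View pics/scene0.png

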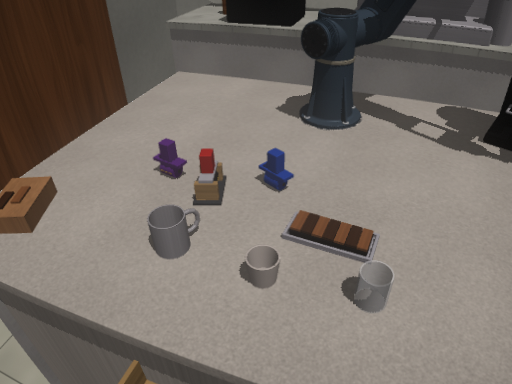

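View pics/top0.png

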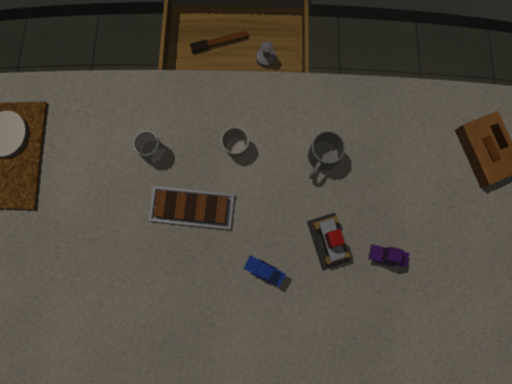

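View pics/wrist0.png

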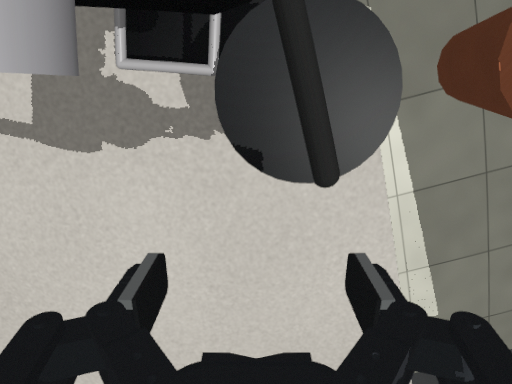

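The top view shows the strip at (192,208) and the stand with the red handle at (333,240). It also shows the cup at (235,142), the tube at (148,145) and the jug at (327,152). The blue and purple rollers are decoys. Next I'll measure positions.

```bash
cat > h.py <<'E'
import numpy as np, cv2
from station import manip, optics, job
def rays(cam,uv):
    m=optics.camera_model(cam)
    n=cv2.undistortPoints(np.array(uv,float).reshape(-1,1,2),m["mtx"],m["dist_coeffs"]).reshape(-1,2)
    T=m["camera_from_world"] if cam!="wrist" else None
    if T is None:
        from scipy.spatial.transform import Rotation as R
        s=manip.sense(); A=np.eye(4);A[:3,:3]=R.from_quat(s["tool_rot"]).as_matrix();A[:3,3]=s["tcp_pos"]
        W=A@m["tool_from_camera"]
    else: W=np.linalg.inv(T)
    d=np.c_[n[:,0],-n[:,1],-np.ones(len(n))]@W[:3,:3].T
    return W[:3,3],d
def onplane(cam,uv,z):
    o,d=rays(cam,uv); z=np.asarray(z,float)
    return o+d*((z-o[2])/d[:,2])[:,None]
def cloud(cam,uv,dep):
    o,d=rays(cam,uv); return o+d*np.asarray(dep)[:,None]
E
python3 - <<'E'
from h import *
p=cv2.imread("pics/top0.png");d=np.load("pics/top0.npy")
v,u=np.mgrid[0:384,0:512]
P=cloud("top",np.c_[u.ravel(),v.ravel()],d.ravel()).reshape(384,512,3)
np.save("pics/topP.npy",P)
hsv=cv2.cvtColor(p,cv2.COLOR_BGR2HSV)
red=((hsv[...,0]<6)|(hsv[...,0]>174))&(hsv[...,1]>190)&(hsv[...,2]>100)
red[:, :300]=0;red[:,380:]=0
ys,xs=np.nonzero(red);print(len(xs),xs.mean(),ys.mean(),cv2.minAreaRect(np.c_[xs,ys].astype(np.float32)))
print("red z",np.percentile(P[red][:,2],[5,50,95]))
top=red&(P[...,2]>0.105)
print(top.sum(),P[top].mean(0), onplane("top",[[xs.mean(),ys.mean()]],0.115))
big=cv2.resize(p[170:290,130:400],None,fx=2.9,fy=2.9,interpolation=cv2.INTER_CUBIC);cv2.imwrite("pics/topcrop.png",cv2.convertScaleAbs(big,alpha=1.7))
s=cv2.imread("pics/scene0.png")
cv2.imwrite("pics/scenecrop.png",cv2.resize(s[130:270,140:400],None,fx=3,fy=3,interpolation=cv2.INTER_CUBIC))
# table height check
for q in [(192,208),(100,300),(270,200),(333,262),(400,300)]:
    print(q,P[q[1],q[0]])
E
```

```text
116 334.7241379310345 237.07758620689654 ((335.7500305175781, 237.25001525878906), (12.965337753295898, 10.75174331665039), 71.56504821777344)
red z [0.11238924 0.11528749 0.1181951 ]
116 [ 0.52759174 -0.18937578  0.1243675 ] [[ 0.52828006 -0.19098567  0.115     ]]
(192, 208) [0.59442855 0.12540494 0.0257696 ]
(100, 300) [ 0.37163516  0.34002276 -0.00106049]
(270, 200) [ 6.22010361e-01 -5.58113491e-02  3.49113543e-04]
(333, 262) [ 0.47741295 -0.19831126  0.05141914]
(400, 300) [ 0.3916279  -0.36774832  0.00373444]
```

View pics/topcrop.png

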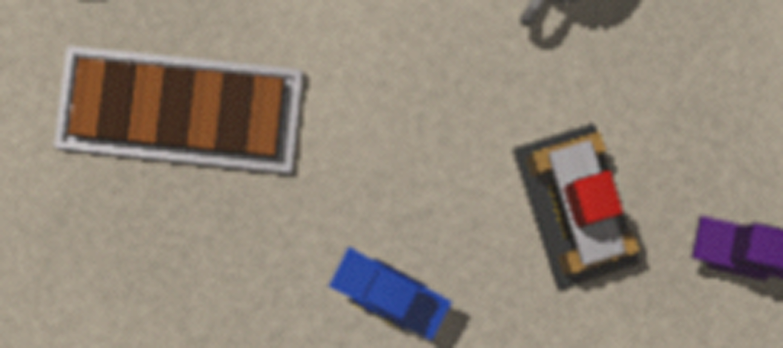

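View pics/scenecrop.png

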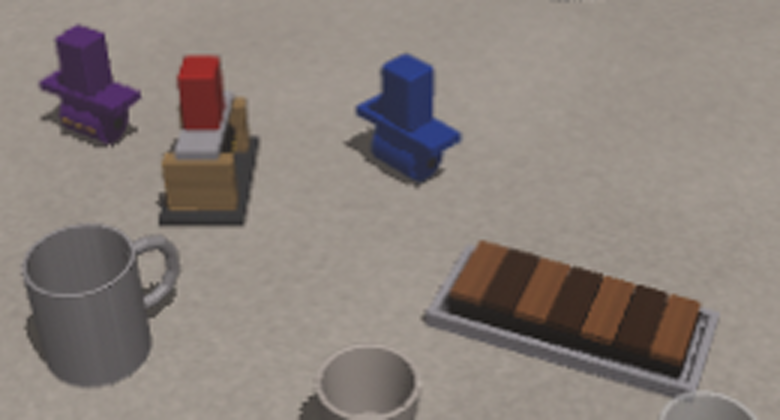

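Run:
```python
from h import *
c=lambda L:np.array(L,float)/2.9+[130-0.33,170-0.33]
b=onplane("top",c([(515,148),(592,124),(645,268),(562,290)]),0.008)
print("base",b.round(4),b.mean(0)); 
a=b[2]-b[1]+b[3]-b[0]; print("long",np.linalg.norm(a)/2,np.degrees(np.arctan2(a[1],a[0])), np.linalg.norm(b[1]-b[0]))
s=onplane("top",c([(68,48),(301,71),(293,173),(56,148)]),0.012)
print("strip",s.round(4),s.mean(0)); a=s[0]-s[1]+s[3]-s[2];print(np.linalg.norm(a)/2,np.degrees(np.arctan2(a[1],a[0])),np.linalg.norm(s[0]-s[3]))
r=onplane("top",c([(597,196)]),0.115);print("red top approx",r)
# scene red
p=cv2.imread("pics/scene0.png");hsv=cv2.cvtColor(p,cv2.COLOR_BGR2HSV)
red=((hsv[...,0]<6)|(hsv[...,0]>174))&(hsv[...,1]>170)&(hsv[...,2]>60);red[:,:190]=0;red[:,225:]=0
ys,xs=np.nonzero(red);print(len(xs),xs.min(),xs.max(),ys.min(),ys.max(), onplane("scene",[[xs.mean(),ys.mean()]],0.089))
s=manip.sense();from scipy.spatial.transform import Rotation as R
print(R.from_quat(s["tool_rot"]).as_matrix().round(3))
```

```text
base [[ 0.5741 -0.144   0.008 ]
 [ 0.5952 -0.2068  0.008 ]
 [ 0.4793 -0.2507  0.008 ]
 [ 0.4606 -0.1834  0.008 ]] [ 0.52728703 -0.19619569  0.008     ]
long 0.12200377070120925 -160.04216932309603 0.0662322824916501
strip [[0.6458 0.2226 0.012 ]
 [0.6318 0.0308 0.012 ]
 [0.5487 0.0345 0.012 ]
 [0.5632 0.2278 0.012 ]] [0.59739448 0.12892964 0.012     ]
0.19311129349529657 85.76604815373138 0.0827995819635936
red top approx [[ 0.52793693 -0.19272323  0.115     ]]
87 200 211 149 156 [[ 0.49444671 -0.21204746  0.089     ]]
[[-0.964  0.265 -0.001]
 [ 0.265  0.964 -0.002]
 [ 0.    -0.002 -1.   ]]
```

```bash
python3 -m inch '[4,-4.5,0,0.036, 4,-4.5,0,0.036, 4,-4.5,0,0.036, 4,-4.5,0,0.036, 4,-4.5,0,0.036, 4,-4.5,0,0.036, 1.1,-4.8,0,0.036, 1.1,-4.8,0,0.036, 1.1,-4.8,0,0.036, 1.1,-4.8,0,0.036, 1.1,-4.8,0,0.036, 1.1,-4.8,0,0.036, 1.1,-4.8,0,0.036, 1.1,-4.8,0,0.036, 1.1,-4.8,0,0.036, 1.1,-4.8,0,0.036, 1.1,-4.7,0,0.041, 0,0,0,0, 0,0,0,0]' 80
python3 - <<'E'
from h import *
s=manip.sense()
p,d=optics.snapshot("wrist");cv2.imwrite("pics/w1.png",p[:,:,::-1]);np.save("pics/w1.npy",d)
print(s["tcp_pos"],s["q"],s["force"])
E
```

```text
t: 2.52
tcp_pos: [0.5256, -0.1938, 0.2498]
tool_rot: [-0.173, 0.985, 0.001, -0.001]
force: [-0.7, 0.6, -0.3]
finger_gap: 0.798
[ 0.52564933 -0.19377674  0.24978183] [-5.52831500e-01  4.41668775e-01  1.59634363e+00  4.27045371e-04
  1.10562399e+00 -2.47225762e+00] [-0.6671716   0.63034254 -0.33461992]
```

View pics/w1.png

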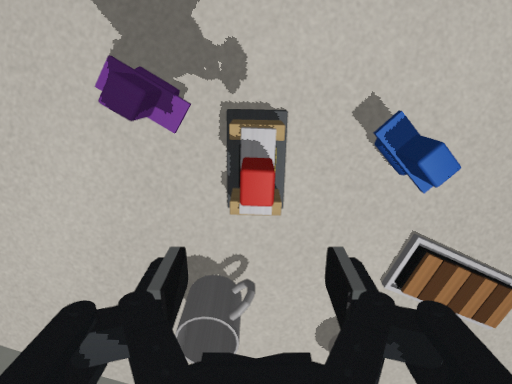

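Run:
```python
from h import *
p=cv2.imread("pics/w1.png");hsv=cv2.cvtColor(p,cv2.COLOR_BGR2HSV)
red=((hsv[...,0]<6)|(hsv[...,0]>174))&(hsv[...,1]>150)
red[:, :225]=0;red[:,290:]=0;red[:130]=0;red[225:]=0
ys,xs=np.nonzero(red);print(xs.min(),xs.max(),ys.min(),ys.max())
V=hsv[...,2]
print(V[150:210,258])
vm=(V>V[150:210,258].max()*0.85)&red
ys,xs=np.nonzero(vm);r=cv2.minAreaRect(np.c_[xs,ys].astype(np.float32));print(r)
box=cv2.boxPoints(r);print(onplane("wrist",box,.115))
c=onplane("wrist",[r[0]],.115);print("handle top centre",c)
w=onplane("wrist",[(220,110),(287,110),(282,215),(230,215),(229,121),(230,215),(281,215),(286,121)],[.008,.008,.008,.008,.055,.055,.055,.055]);print(w.round(4)); 
cv2.imwrite("pics/w1c.png",cv2.resize(p[95:230,205:305],None,fx=4.4,fy=4.4,interpolation=cv2.INTER_CUBIC))
```

```text
239 274 158 205
[103 103 104 102 103 103 104  97  87  86  86  86  87  88  87  88  88  87
  88 100 131 162 183 192 194 194 194 193 193 194 194 193 194 194 194 194
 194 194 194 195 195 194 193 194 194 194 195 194 194 194 194 194 194 194
 192 183 181 194 194 193]
((257.5, 188.0), (34.0, 31.0), 90.0)
[[ 0.51575166 -0.20865979  0.115     ]
 [ 0.50675741 -0.18398981  0.115     ]
 [ 0.53550682 -0.17293147  0.115     ]
 [ 0.5448207  -0.19850479  0.115     ]]
handle top centre [[ 0.52545203 -0.19111828  0.115     ]]
[[ 0.485  -0.2503  0.008 ]
 [ 0.4591 -0.1792  0.008 ]
 [ 0.5803 -0.1375  0.008 ]
 [ 0.6026 -0.1988  0.008 ]
 [ 0.4874 -0.2348  0.055 ]
 [ 0.5828 -0.2017  0.055 ]
 [ 0.5637 -0.1493  0.055 ]
 [ 0.468  -0.1816  0.055 ]]
```

View pics/w1c.png

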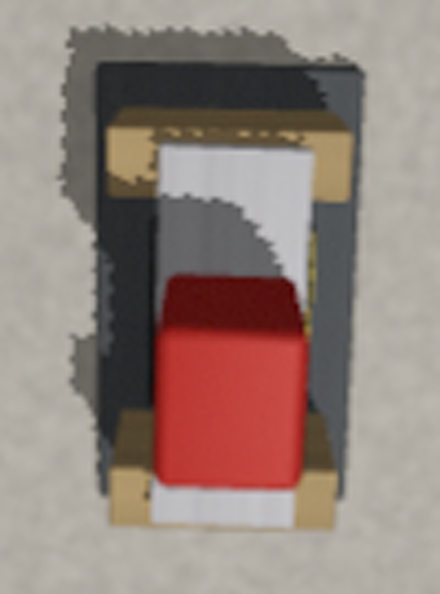

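```bash
python3 -m inch '[0,0.27,-4,0, 0,0,-4,0, 0,0,-4,0, 0,0,-2,0, 0,0,-1.2,0, 0,0,-0.7,0, 0,0,0,0]'
python3 -m inch '[0,0,0,0, 0,0,0,0, 0,0,0,0, 0,0,0,0]' 0 100
python3 -c "
from h import *
s=manip.sense();print(s['force'],s['ft_torque'],s['tcp_pos'],s['finger_gap'])"
```

```text
t: 3.45
tcp_pos: [0.5265, -0.1913, 0.0916]
tool_rot: [-0.174, 0.985, -0.0, 0.0]
force: [-0.2, 0.1, 0.6]
finger_gap: 0.798
t: 3.95
tcp_pos: [0.5269, -0.192, 0.0923]
tool_rot: [-0.174, 0.985, -0.001, 0.001]
force: [-0.8, 0.8, 5.8]
finger_gap: 0.339
[-0.80709565  0.77844975  5.80534659] [ 0.07668565  0.20072923 -0.07543882] [ 0.52685348 -0.19198618  0.09230167] 0.3394865168969873
```

```bash
python3 -m inch '[0,0,0,0, 0,0,0.5,0, 0,0,1.5,0, 0,0,3,0, 0,0,4,0, 0,0,2,0, 0,0,0,0, 0,0,0,0]'
python3 - <<'E'
from h import *
s=manip.sense();print(s['force'],s['ft_torque'],s['tcp_pos'],s['finger_gap'],s['q'])
p,d=optics.snapshot("wrist");cv2.imwrite("pics/w2.png",p[:,:,::-1])
E
```

```text
t: 4.95
tcp_pos: [0.5255, -0.1911, 0.2006]
tool_rot: [-0.174, 0.985, 0.001, -0.001]
force: [-0.7, 0.4, -3.7]
finger_gap: 0.339
[-0.71435426  0.42700297 -3.67515809] [-0.00089532  0.02561463 -0.00133069] [ 0.52548922 -0.19109078  0.20058738] 0.33856129156551845 [-5.48607423e-01  5.04401409e-01  1.64860295e+00 -2.64089544e-05
  9.90640718e-01 -2.46860132e+00]
```

View pics/w2.png

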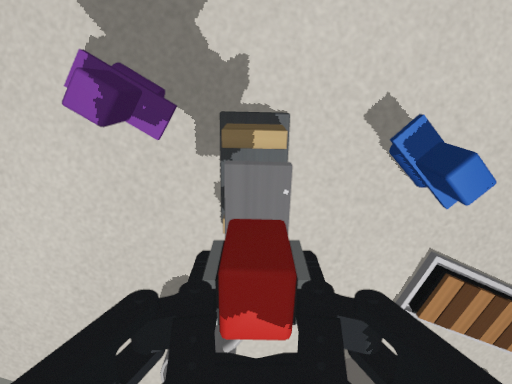

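```bash
python3 -m inch '[2,4,0.5,-0.05, 2,4,0.5,-0.05, 2,4,0.5,-0.05, 2,4,0.5,-0.05, 2,4,0.5,-0.05, 2,4,0.5,-0.05, 1.5,4,0,-0.06, 1,4,0,-0.06, 0,0,0,0, 0,0,0,0]'
python3 - <<'E'
from h import *
s=manip.sense();print(s['force'],s['tcp_pos'],s['q'])
p,d=optics.snapshot("wrist");cv2.imwrite("pics/w3.png",p[:,:,::-1]);np.save("pics/w3.npy",d)
E
```

```text
t: 6.25
tcp_pos: [0.6704, 0.1282, 0.2294]
tool_rot: [0.035, 0.999, -0.0, -0.002]
force: [0.1, 0.1, -2.9]
finger_gap: 0.338
[ 0.11861592  0.06817918 -2.89339362] [0.67035761 0.1281929  0.22944806] [ 2.59057819e-02  6.29594597e-01  1.29369434e+00 -8.21200960e-04
  1.22189008e+00 -1.47474583e+00]
```

View pics/w3.png

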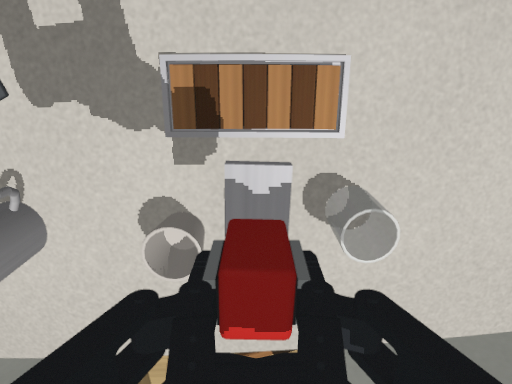

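Run:
```python
from h import *
p=cv2.imread("pics/w3.png")
cv2.imwrite("pics/w3c.png",cv2.resize(p[40:150,150:360],None,fx=3.8,fy=3.8,interpolation=cv2.INTER_CUBIC))
v,u=np.mgrid[55:140,155:355]
P=cloud("wrist",np.c_[u.ravel(),v.ravel()],np.load("pics/w3.npy")[55:140,155:355].ravel()).reshape(85,200,3)
hsv=cv2.cvtColor(p,cv2.COLOR_BGR2HSV)[55:140,155:355]
m=(hsv[...,1]>90)&(P[...,2]>0.02)
print(np.percentile(P[m][:,2],[5,50,95]))
r=cv2.minAreaRect(P[m][:,:2].astype(np.float32));print(r)
rr,cc=np.nonzero(m)
for c in (20,45,68,92,117,140,165): 
    k=m[:,c-4:c+5]; q=P[:,c-4:c+5][k]; print(c,np.median(q,0).round(4))
```

```text
[0.0261453  0.02814928 0.03029509]
((0.5967373847961426, 0.13172617554664612), (0.16659526526927948, 0.06221984699368477), 85.74232482910156)
20 [0.5873 0.0531 0.0296]
45 [0.5921 0.0774 0.0296]
68 [0.593  0.1004 0.0286]
92 [0.5958 0.1244 0.0282]
117 [0.5975 0.1486 0.0277]
140 [0.5998 0.1717 0.0275]
165 [0.6007 0.1966 0.0272]
```

View pics/w3c.png

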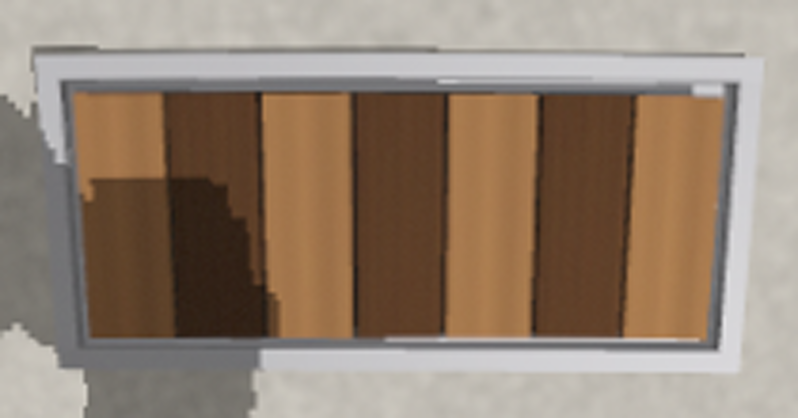

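Run:
```python
from h import *
c=lambda L:np.array(L,float)/3.8+[150-.37,40-.37]
f=onplane("wrist",c([(33,54),(764,57),(740,372),(60,368)]),0.012);print(f.round(4),f.mean(0))
a=f[1]-f[0]+f[2]-f[3];print(np.linalg.norm(a)/2,np.linalg.norm(f[0]-f[3]),np.degrees(np.arctan2(a[1],a[0])))
zt=np.array([.0296,.0272,.0272,.0296])
t=onplane("wrist",c([(73,93),(724,96),(711,341),(90,339)]),zt);print(t.round(4),t.mean(0))
a=t[1]-t[0]+t[2]-t[3];print(np.linalg.norm(a)/2,np.linalg.norm(t[0]-t[3]),np.degrees(np.arctan2(a[1],a[0])))
e=onplane("top",np.array([(192.,208.)]),.028);print(e)
s=manip.sense()["tool_rot"];print(np.degrees(2*np.arctan2(s[1],s[0])))
```

```text
[[0.5478 0.0371 0.012 ]
 [0.5623 0.2313 0.012 ]
 [0.6463 0.2256 0.012 ]
 [0.6315 0.0317 0.012 ]] [0.5969777  0.13139687 0.012     ]
0.19462992429301468 0.08385259645418972 85.68224583588594
[[0.56   0.0508 0.0296]
 [0.5723 0.2167 0.0272]
 [0.6348 0.2135 0.0272]
 [0.6222 0.0462 0.0296]] [0.59731645 0.1318142  0.0284    ]
0.1670321610823232 0.06231958853162534 85.72261326066875
[[0.59412966 0.12512946 0.028     ]]
175.92858157400372
```

```bash
python3 -m inch '[-4,-3.5,0,0, -3.9,-3.4,-1,0, 0,0,-3,0, 0,0,-3,0, 0,0,-2.5,0, 0,0,-1.5,0, 0,0,0,0, 0,0,0,0, 0,0,0,0]'
```

```text
t: 7.42
tcp_pos: [0.5931, 0.0594, 0.1225]
tool_rot: [0.035, 0.999, -0.0, 0.001]
force: [0.5, 0.7, -3.1]
finger_gap: 0.337
```

```bash
python3 -m inch '[-0.1,0,-0.5,0, 0,0,-0.4,0, 0,0,0,0, 0,0,0,0]'; python3 -m inch '[0,0,-0.15,0, 0,0,0,0]'; python3 -m inch '[0,0,-0.15,0, 0,0,0,0]'
```

```text
t: 7.92
tcp_pos: [0.5914, 0.0594, 0.1122]
tool_rot: [0.035, 0.999, -0.0, -0.0]
force: [0.8, -0.1, -3.2]
finger_gap: 0.341
t: 8.18
tcp_pos: [0.5913, 0.0594, 0.1107]
tool_rot: [0.035, 0.999, -0.0, -0.0]
force: [0.4, 0.4, -3.8]
finger_gap: 0.342
t: 8.43
tcp_pos: [0.5913, 0.0594, 0.1092]
tool_rot: [0.035, 0.999, 0.0, -0.0]
force: [-0.5, -0.7, -3.7]
finger_gap: 0.34
```

Baseline is −3.5 N with no contact yet, so I'll continue in small steps.

```bash
for i in 1 ; do python3 -m inch '[0,0,-0.1,0, 0,0,0,0]'|grep -E "tcp|force"; python3 -m inch '[0,0,-0.1,0, 0,0,0,0]'|grep -E "tcp|force"; python3 -m inch '[0,0,-0.1,0, 0,0,0,0]'|grep -E "tcp|force"; done
```

```text
tcp_pos: [0.5913, 0.0594, 0.1083]
force: [0.2, 0.5, -3.0]
tcp_pos: [0.5915, 0.0594, 0.1078]
force: [0.1, -0.1, 0.4]
tcp_pos: [0.5916, 0.0594, 0.1069]
force: [-1.1, -0.4, 3.9]
```

```bash
python3 -m inch '[0,0,-0.1,0, 0,0,0,0]'|grep -E "tcp|force"; python3 -m inch '[0,0,-0.1,0, 0,0,0,0]'|grep -E "tcp|force"; python3 -m inch '[0,0,-0.1,0, 0,0,0,0]'|grep -E "tcp|force"
```

```text
tcp_pos: [0.5915, 0.0594, 0.1055]
force: [-1.1, 0.5, 3.8]
tcp_pos: [0.5915, 0.0594, 0.1043]
force: [-1.0, 0.3, 4.1]
tcp_pos: [0.5916, 0.0594, 0.1038]
force: [-1.3, -0.5, 6.7]
```

```bash
python3 -m inch '[0,0,-0.1,0, 0,0,0,0]'|grep -E "tcp|force"; python3 -m inch '[0,0,-0.05,0, 0,0,0,0]'|grep -E "tcp|force"
```

```text
tcp_pos: [0.5917, 0.0594, 0.1033]
force: [-1.5, 0.1, 10.4]
tcp_pos: [0.5917, 0.0594, 0.1031]
force: [-2.3, -0.9, 12.2]
```

```bash
python3 -m inch '[0.03,0.4,0,0, 0.03,0.4,0,0, 0.03,0.4,0,0, 0,0,0,0]'|grep -E "tcp|force"; python3 -m inch '[0.03,0.4,0,0, 0.03,0.4,0,0, 0.03,0.4,0,0, 0,0,0,0]'|grep -E "tcp|force"
```

```text
tcp_pos: [0.5929, 0.0714, 0.1033]
force: [-2.1, 0.0, 12.8]
tcp_pos: [0.594, 0.0839, 0.1035]
force: [-2.8, -0.3, 13.0]
```

```bash
python3 -m inch '[0.03,0.4,0,0, 0.03,0.4,0,0, 0.02,0.4,0,0, 0,0,0,0]'|grep -E "tcp|force"; python3 -m inch '[0.03,0.4,0,0, 0.03,0.4,0,0, 0.02,0.4,0,0, 0,0,0,0]'|grep -E "tcp|force"
```

```text
tcp_pos: [0.5951, 0.0954, 0.1036]
force: [-2.0, 0.7, 12.7]
tcp_pos: [0.5961, 0.1079, 0.1037]
force: [-1.4, 1.0, 12.3]
```

```bash
python3 -m inch '[0.03,0.4,0,0, 0.03,0.4,0,0, 0.02,0.4,0,0, 0,0,0,0]'|grep -E "tcp|force"; python3 -m inch '[0.03,0.4,0,0, 0.03,0.4,0,0, 0.02,0.4,0,0, 0,0,0,0]'|grep -E "tcp|force"
```

```text
tcp_pos: [0.5972, 0.1195, 0.1036]
force: [-0.6, -0.4, 11.7]
tcp_pos: [0.5983, 0.132, 0.1035]
force: [-0.6, 1.6, 10.4]
```

```bash
python3 -m inch '[0.03,0.4,0,0, 0.03,0.4,0,0, 0.02,0.4,0,0, 0,0,0,0]'|grep -E "tcp|force"; python3 -m inch '[0.03,0.4,0,0, 0.03,0.4,0,0, 0.02,0.4,0,0, 0,0,0,0]'|grep -E "tcp|force"
```

```text
tcp_pos: [0.5993, 0.1435, 0.1032]
force: [-0.3, -0.6, 8.7]
tcp_pos: [0.6003, 0.156, 0.1029]
force: [1.5, 1.0, 7.2]
```

```bash
python3 -m inch '[0,0,-0.1,0, 0,0,-0.05,0, 0,0,0,0]'|grep -E "tcp|force"; python3 -m inch '[0.02,0.4,-0.02,0, 0.02,0.4,-0.02,0, 0.02,0.4,-0.02,0, 0,0,0,0]'|grep -E "tcp|force"
```

```text
tcp_pos: [0.6004, 0.1559, 0.1027]
force: [-0.7, 0.9, 13.5]
tcp_pos: [0.6015, 0.1678, 0.1022]
force: [0.2, -0.1, 14.0]
```

```bash
python3 -m inch '[0.02,0.4,-0.01,0, 0.02,0.4,-0.02,0, 0.02,0.4,-0.01,0, 0,0,0,0]'|grep -E "tcp|force"; python3 -m inch '[0.02,0.4,-0.02,0, 0.02,0.4,-0.02,0, 0.02,0.4,-0.02,0, 0,0,0,0]'|grep -E "tcp|force"
```

```text
tcp_pos: [0.6024, 0.1803, 0.1018]
force: [0.9, 1.2, 11.8]
tcp_pos: [0.6033, 0.1919, 0.1012]
force: [0.0, -0.2, 10.6]
```

```bash
python3 -m inch '[0.02,0.4,-0.02,0, 0.02,0.4,-0.03,0, 0.02,0.3,-0.03,0, 0,0,0,0]'|grep -E "tcp|force"; python3 -m inch '[0,0,-0.05,0, 0,0,0,0]'|grep -E "tcp|force"
```

```text
tcp_pos: [0.6043, 0.2034, 0.1006]
force: [1.2, 1.3, 10.7]
tcp_pos: [0.6043, 0.2033, 0.1004]
force: [0.3, 0.8, 13.8]
```

```bash
python3 -m inch '[-0.02,-0.4,0.03,0, -0.03,-0.4,0.03,0, -0.03,-0.4,0.02,0, 0,0,0,0]'|grep -E "tcp|force";python3 -m inch '[-0.02,-0.4,0.02,0, -0.03,-0.4,0.02,0, -0.03,-0.4,0.01,0, 0,0,0,0]'|grep -E "tcp|force"
```

```text
tcp_pos: [0.6032, 0.1908, 0.1011]
force: [0.9, 1.0, 13.3]
tcp_pos: [0.6021, 0.1787, 0.1017]
force: [0.7, -0.4, 15.3]
```

```bash
python3 -m inch '[-0.03,-0.4,0.02,0, -0.03,-0.4,0.02,0, -0.03,-0.4,0.02,0, 0,0,0,0]'|grep -E "tcp|force";python3 -m inch '[-0.03,-0.4,0.02,0, -0.03,-0.4,0.02,0, -0.03,-0.4,0.02,0, 0,0,0,0]'|grep -E "tcp|force"
```

```text
tcp_pos: [0.601, 0.1667, 0.1022]
force: [-0.9, 0.5, 14.4]
tcp_pos: [0.5999, 0.1546, 0.1027]
force: [-1.4, -0.3, 15.4]
```

```bash
python3 -m inch '[-0.03,-0.4,0.03,0, -0.03,-0.4,0.03,0, -0.03,-0.4,0.03,0, 0,0,0,0]'|grep -E "tcp|force";python3 -m inch '[-0.03,-0.4,0.02,0, -0.03,-0.4,0.02,0, -0.03,-0.4,0.02,0, 0,0,0,0]'|grep -E "tcp|force"
```

```text
tcp_pos: [0.5987, 0.1425, 0.1031]
force: [0.2, 0.9, 12.1]
tcp_pos: [0.5975, 0.1303, 0.1034]
force: [0.0, -1.2, 12.4]
```

```bash
python3 -m inch '[-0.03,-0.4,0.01,0, -0.03,-0.4,0.01,0, -0.03,-0.4,0.01,0, 0,0,0,0]'|grep -E "tcp|force";python3 -m inch '[-0.03,-0.4,0,0, -0.03,-0.4,0,0, -0.03,-0.4,0,0, 0,0,0,0]'|grep -E "tcp|force"
```

```text
tcp_pos: [0.5964, 0.1183, 0.1036]
force: [-1.2, 0.9, 11.5]
tcp_pos: [0.5953, 0.1062, 0.1037]
force: [-1.6, -0.6, 12.2]
```

```bash
python3 -m inch '[-0.03,-0.4,0,0, -0.03,-0.4,0,0, -0.03,-0.4,0,0, 0,0,0,0]'|grep -E "tcp|force";python3 -m inch '[-0.03,-0.4,0,0, -0.03,-0.4,0,0, -0.03,-0.4,0,0, 0,0,0,0]'|grep -E "tcp|force"
```

```text
tcp_pos: [0.5943, 0.0942, 0.1036]
force: [-0.8, -0.9, 13.0]
tcp_pos: [0.5931, 0.0821, 0.1036]
force: [-1.7, -0.1, 12.9]
```

```bash
python3 -m inch '[0,0,-0.08,0, 0,0,0,0, 0,0,0,0, 0,0,0,0, 0,0,0,0]'|grep -E "tcp|force";python3 -m inch '[-0.03,-0.4,0,0, -0.03,-0.4,0,0, -0.03,-0.4,0,0, 0,0,0,0]'|grep -E "tcp|force"
```

```text
tcp_pos: [0.5932, 0.0823, 0.1033]
force: [-1.9, -1.0, 15.8]
tcp_pos: [0.5922, 0.0701, 0.1031]
force: [-2.0, -1.0, 15.0]
```

```bash
python3 -m inch '[-0.03,-0.4,0,0, -0.03,-0.4,0,0, -0.03,-0.3,0,0, 0,0,0,0]'|grep -E "tcp|force"; python3 -c "
from h import *
s=manip.sense();print(s['tcp_pos'],s['tool_rot'],s['ft_torque'],s['t'])"
```

```text
tcp_pos: [0.5911, 0.0591, 0.1029]
force: [-1.4, 0.6, 14.5]
[0.59110798 0.05908701 0.10289782] [ 3.53613045e-02  9.99372961e-01 -1.99702997e-04  1.79554753e-03] [-0.02885185  0.45914996  0.0222384 ] 23.675
```

```bash
python3 -m inch '[0,0,1,0, 0,0,3,0, 0,0,4,0, 2,2,3,0, 3,3,1.3,0, 2.9,1.9,0,0, 0,0,0,0, 0,0,0,0, 0,0,0,0]'
python3 - <<'E'
from h import *
s=manip.sense();print(s['force'],s['ft_torque'],s['tcp_pos'],s['t'])
p,d=optics.snapshot("wrist");p=p[:,:,::-1].copy();cv2.imwrite("pics/w4.png",p);np.save("pics/w4.npy",d)
v,u=np.mgrid[50:145,150:360]
P=cloud("wrist",np.c_[u.ravel(),v.ravel()],d[50:145,150:360].ravel()).reshape(-1,3)
hs=cv2.cvtColor(p,cv2.COLOR_BGR2HSV)[50:145,150:360].reshape(-1,3)
tb=P[(np.abs(P[:,2])<.008)&(hs[:,1]<60)]
ca,sa=np.cos(np.radians(85.7)),np.sin(np.radians(85.7))
r=P[:,:2]-[.597,.1315]; S=r@[ca,sa]; X=r@[sa,-ca]
for k in range(7):
    m=(abs(S-(k-3)*.024)<.009)&(abs(X)<.026)&(hs[:,1]>70)
    print(k+1,m.sum(),P[m][:,2].mean().round(5),np.median(P[m][:,2]).round(5))
E
```

```text
t: 24.8
tcp_pos: [0.6674, 0.1278, 0.2228]
tool_rot: [0.036, 0.999, -0.0, -0.001]
force: [1.1, 0.1, -3.1]
finger_gap: 0.339
[ 1.0768915   0.08178138 -3.09891553] [-0.01973688  0.01114981 -0.03928341] [0.6674487  0.12778048 0.22284316] 24.8
1 986 0.02633 0.02635
2 999 0.02592 0.02593
3 1011 0.02549 0.02551
4 1026 0.03856 0.02509
5 981 0.02457 0.02457
6 977 0.02414 0.02415
7 968 0.02373 0.02368
```

View pics/w4.png

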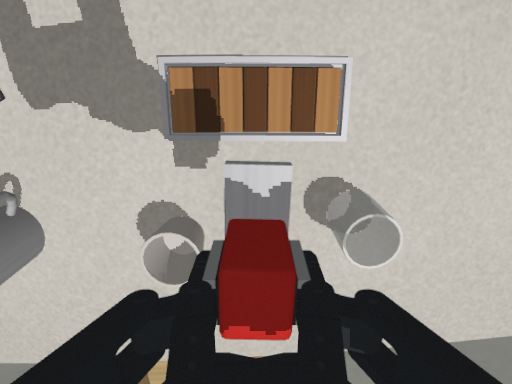

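Run:
```python
from h import *
from scipy.spatial.transform import Rotation as R
m=optics.camera_model("wrist")
v,u=np.mgrid[45:150,145:365]; uv=np.c_[u.ravel(),v.ravel()].astype(float)
n=cv2.undistortPoints(uv.reshape(-1,1,2),m["mtx"],m["dist_coeffs"]).reshape(-1,2)
ca,sa=np.cos(np.radians(85.7)),np.sin(np.radians(85.7))
Z=[]
for nm,t,q in (("w3",[.67035761,.1281929,.22944806],[.035,.999,0,-.002]),("w4",[.6674487,.12778,.22284],[.036,.999,0,-.001])):
    d=np.load(f"pics/{nm}.npy")[45:150,145:365].ravel(); T=m["tool_from_camera"]
    C=np.c_[n[:,0],-n[:,1],-np.ones(len(n))]*d[:,None]
    P=(C@T[:3,:3].T+T[:3,3])@R.from_quat(q).as_matrix().T+t
    p=cv2.imread(f"pics/{nm}.png"); hs=cv2.cvtColor(p,cv2.COLOR_BGR2HSV)[45:150,145:365].reshape(-1,3)
    # table plane fit from surroundings
    r=P[:,:2]-[.597,.1315]; S=r@[ca,sa]; X=r@[sa,-ca]
    tm=((abs(S)>.103)|(abs(X)>.047))&(abs(P[:,2])<.01)
    A=np.c_[P[tm][:,:2],np.ones(tm.sum())]; co=np.linalg.lstsq(A,P[tm][:,2],rcond=None)[0]
    Zr=P[:,2]-np.c_[P[:,:2],np.ones(len(P))]@co
    fr=(abs(X)>.036)&(abs(X)<.041)&(abs(S)<.09)
    z=[np.median(Zr[(abs(S-(k-3)*.024)<.009)&(abs(X)<.024)&(hs[:,1]>70)]) for k in range(7)]
    Z.append(z);print(nm,co.round(4),np.median(Zr[fr]).round(4),np.round(z,4))
print(np.round(np.subtract(*Z)*1000,2))
```

```text
w3 [-0.0007  0.0014  0.0006] 0.0119 [0.0289 0.0288 0.0278 0.0274 0.0268 0.0266 0.0263]
w4 [ 0.001   0.0007 -0.0003] 0.0119 [0.0257 0.0253 0.0248 0.0244 0.0239 0.0234 0.023 ]
[3.16 3.52 2.98 3.   2.94 3.16 3.35]
```

```bash
python3 -m inch '[-1.5,-4,0,0.052, -1.8,-4,0,0.052, -1.8,-4,0,0.052, -1.8,-4,0,0.052, -1.8,-4,0,0.052, -1.8,-4,0,0.053, -1.8,-4,-1,0.053, -1.8,-3.9,-1,0.053, 0,0,0,0, 0,0,0,0, 0,0,0,0]'
python3 - <<'E'
from h import *
s=manip.sense();q=s["tool_rot"];print(s['force'],s['ft_torque'],s['tcp_pos'],q,np.degrees(2*np.arctan2(q[1],q[0])))
p,d=optics.snapshot("wrist");cv2.imwrite("pics/w5.png",p[:,:,::-1])
E
```

```text
t: 26.22
tcp_pos: [0.5281, -0.1898, 0.2043]
tool_rot: [-0.174, 0.985, -0.0, 0.0]
force: [0.1, -0.2, -3.2]
finger_gap: 0.343
[ 0.07242497 -0.17164947 -3.19339817] [-0.05118869 -0.0246198  -0.00261067] [ 0.52808583 -0.18978724  0.20430469] [-1.73647492e-01  9.84807820e-01 -8.71882606e-05  3.14284052e-04] 199.9999212770619
```

View pics/w5.png

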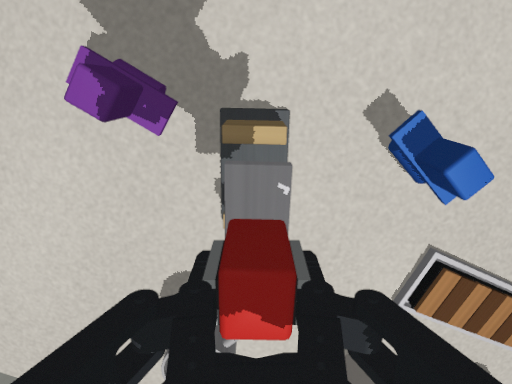

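```bash
python3 -m inch '[-0.16,-0.15,-2,0, 0,0,-3,0, 0,0,-1.2,0, 0,0,0,0, 0,0,0,0, 0,0,0,0]'|grep -E "tcp|force"
```

```text
tcp_pos: [0.5268, -0.1924, 0.1429]
force: [-0.6, -0.5, -3.4]
```

```bash
python3 -m inch '[-0.03,0.07,-1,0, 0,0,-1,0, 0,0,-1,0, 0,0,-0.9,0, 0,0,0,0, 0,0,0,0]'|grep -E "tcp|force";python3 -m inch '[0,0,-0.5,0, 0,0,-0.3,0, 0,0,0,0, 0,0,0,0]'|grep -E "tcp|force"
```

```text
tcp_pos: [0.526, -0.1915, 0.1029]
force: [0.6, -0.0, -2.7]
tcp_pos: [0.5259, -0.1914, 0.095]
force: [0.8, -0.0, -3.2]
```

```bash
python3 -m inch '[0,0,-0.2,0, 0,0,0,0, 0,0,0,0]'|grep -E "tcp|force";python3 -m inch '[0,0,-0.1,0, 0,0,0,0]'|grep -E "tcp|force"
```

```text
tcp_pos: [0.5258, -0.1914, 0.0929]
force: [0.3, 0.0, -3.7]
tcp_pos: [0.5259, -0.1914, 0.0923]
force: [0.2, 0.7, 0.5]
```

Contact is at the expected seat height (0.0923). I'll settle a touch more and release, with the opening limited to 80%.

```bash
python3 -m inch '[0,0,-0.05,0, 0,0,0,0]'|grep -E "tcp|force";python3 -m inch '[0,0,0,0, 0,0,0,0, 0,0,0,0, 0,0,0,0, 0,0,0,0]' 80; python3 -m inch '[0,0,1,0, 0,0,3,0, 0,0,4,0, 0,0,4,0, 0,0,4,0, 0,0,0,0, 0,0,0,0, 0,0,0,0]'
python3 - <<'E'
from h import *
for n in ("wrist","scene","top"):
    p,d=optics.snapshot(n);cv2.imwrite(f"pics/{n}6.png",p[:,:,::-1])
a=np.hstack([cv2.resize(cv2.imread("pics/wrist6.png"),(400,300)),cv2.resize(cv2.imread("pics/scene6.png")[100:330,0:400],(400,300))])
b=np.hstack([cv2.resize(cv2.imread("pics/top6.png")[70:300],(400,300)),cv2.resize(cv2.imread("pics/top0.png")[70:300],(400,300))])
cv2.imwrite("pics/f.png",np.vstack([a,b]))
E
```

```text
tcp_pos: [0.5259, -0.1915, 0.0923]
force: [-2.3, 0.6, 4.4]
t: 29.78
tcp_pos: [0.5258, -0.1914, 0.0913]
tool_rot: [-0.173, 0.985, 0.0, -0.0]
force: [0.1, 1.0, -0.2]
finger_gap: 0.799
t: 30.78
tcp_pos: [0.525, -0.1909, 0.2501]
tool_rot: [-0.173, 0.985, 0.001, -0.001]
force: [-0.7, -0.5, 0.1]
finger_gap: 0.801
```

View pics/f.png

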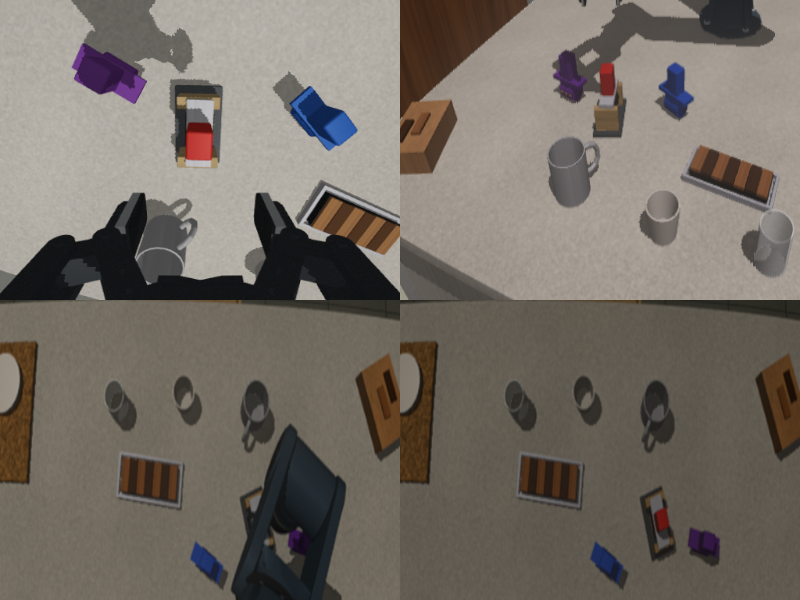

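```bash
python3 -c "
from station import job
print(job.sign_off())"
```

```text
the job is handed in; nothing more can be done
None
```

I rolled all seven tiles along the row and back. At the force readings I took, net load on the tiles was about 11–19 N, below the 25 N limit. I then hung the roller back in its stand, let go and handed the job in at about 31 s.

**Checks that agreed**
- Under the wheel, tile 1 sank about 3.6 mm and then went hard, and tiles 2, 5 and 7 also held firm when I pressed harder on them. The others carried more than the 8 N sinking load without giving way.
- The depth image after rolling showed all seven tile tops on one straight line, sloping about −0.019 rad along the row.
- The roller met the stand at the height where I had picked it up. After I let go, the force reading went back to about zero and the pictures show the roller upright in its stand. The cup, tube and jug look unmoved.

**Checks that did not fully agree**
- The wrist height while rolling bulged by about 1.6 mm in the middle of the row, the same in both directions. The tile tops are straight in the depth image, so I put this down to the wheel running slightly out of true; I did not confirm it.
- Comparing depth before and after gave a sink of 2.9–3.5 mm per tile, against the 3.5 mm nominal. The earlier depth image was noisier, so I relied on the firm feel under load.
- Force was read only at the end of each short move, so brief peaks in between were not seen.

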